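# Clamp the film and put the cutter on line

### The arm

A 7-joint arm with a two-finger parallel gripper is mounted at the origin on the work surface. World frame = base frame: x ahead of the robot, y to its left, z up, the work surface at z = 0. Lengths are in m, angles in degrees, forces in N, time in s.
With the tool pointing down it reaches from about 0.425 to 0.825 m from the base axis. Payload 3.6 kg.
Tool frame: the origin (TCP) lies on the centre line of the jaws, within the pads' length; the fingertips stand 8 mm ahead of it and the grasp point (between the pads) lies 11 mm behind it (nose_length is the distance from the TCP to the fingertips, in m); z points along the fingers, x is the direction in which the jaws open and shut, and the axes are right-handed (so a half turn about z gives the same grasp; the last joint's range is limited). The gripper opens to 85 mm and grips with 20 to 120 N. Pads are 22 mm wide; open, the fingers measure 114 mm over their backs; the gripper's body (76 mm by 85 mm) begins 54 mm behind the grasp point. The pads swing forward as they close: fully open they stand 13 mm farther back than shut.
Start: joints at [70.044, 35.231, -0.722, 81.555, 0.464, 63.22, -2.315], TCP at [0.206, -0.617, 0.239] pointing down, gripper open.
Joint ranges: [-178.69, 178.69], [-17.37, 117.87], [-77.05, 75.6], [15.02, 138.74], [-78.02, 258.01], [0.78, 113.62], [-162.83, 162.83]. Speed limits (degrees/s): [159.86, 159.86, 180, 180, 180, 180, 180].

### API

Orientations are given as a 3x3 rotation matrix whose columns are the frame's x, y, z axes.
In Python, from station import state, camera, hand_in, nose_length gives the robot as it stands. The module is installed in compiled form; this text tells all that it offers.
- The arm moves only by the tool send_rows, never from a script. Its argument "commands" is one flat list of numbers, 5 for each row, row after row: the gripper command: -1 is fully open, 1 is shut, values between are in proportion, then the shift along the tool's x, y, z in units of 25 mm (1.0 is 25 mm), then the turn about the tool's z in units of 10 degrees (1.0 is 10 degrees). In form: [gripper, tx, ty, tz, spin, gripper, tx, ty, tz, spin, ...]. A call has 1 to 20 rows; each row is the pose to reach, as a shift and turn from the pose commanded when the call began, along the tool's axes at that moment; what a row does not reach only later rows make up. A row lasts 1/8 s, in which the tool goes at most 62.5 mm and 10.7 degrees, less where a joint would pass 70% of its speed; a pose out of reach is approached as far as the arm can. A call with a gripper value outside its range is refused whole. The fingers move at their own pace and stop on an object; "newtons" is the grip in N (left out, the last holds). Time passes only in rows, so rows that repeat a pose let the fingers close. It gives the time, the measured TCP pose, the force and the opening at its end, in the units of the state.
- state(): the state, without advancing time (a new reading comes with each control period).
- camera(name): name is "side" or "top" or "wrist"; returns a dict with "image" (400x640x3 uint8, red, green, blue), "fx", "fy", "cx", "cy" (pixels), "position" and "rotation" of the camera in the world. Camera axes: x right, y down, z forward; pixel columns grow to the right and rows downward; lengths in m; the calibration is good to about 2 mm. A picture is of the moment at which its call begins. There is no depth.
- hand_in(): hands the job in, once; it reports no verdict.
The state is a dict: "t": time; "joint_positions": joint angles; "joint_vel": joint speeds; "joint_efforts": joint torques, N m; "tool_pos": TCP position; "tcp_rot": TCP orientation; "wrist_force": force on the tool from outside, world axes, zero at the start; "ft_torque": the same for the moment, N m; "finger_gap": opening from 0.0 (shut) to 1.0 (fully open).
Only numpy, scipy, OpenCV 4.12 (cv2) and the standard library are available. Lean on these libraries where they do the work, as an engineer would, in place of code of your own. Each camera call takes 0.05 s, during which the arm holds its last target.

### The job

The sheet is already lying in the film cutter. With the fingertips, push the roller lever beside the keypad all the way down to clamp the sheet, then press the round origin key in the middle of the arrow keys right down and let it come up again, and last push the long online key at the front of the keypad fully in, where it stays. Do it by touch alone: do not grip the lever, press no other key, and leave the tool carriage and everything lying on and around the cutter where it is.

Things in the scene. Friction and masses are not known exactly. Their poses are not given: they have to be found in the camera images.
- cutter: desktop film cutter fixed to the desk, 600 mm wide (y), 240 deep (x), 165 high, light plastic and grey; origin at the middle of its underside, on the desk; its x axis points away from the operator (front is -x), y to the operator's left, z up. Its right end (-y) carries the sloped keypad; the roller lever stands in a 60 mm wide bay just left of the keypad; a sheet lies on the bed to the left of that. The keypad surface rises by 0.14 rad towards the back
- lever_pad (a point): centre of the upper face of the lever's thumb pad. The lever is black and swings about a level axis (cutter's y) at point lever_hinge, with its pad towards the operator; pad 46 mm long, 30 wide, 12 thick, its centre 95 mm from the hinge, upper face 6 mm above the lever's centre line
- lever_hinge (a point): point on the lever's hinge axis, in the middle of the lever's width
- lever_mid (a point): centre of the lever's thumb pad, half-way through its 12 mm thickness
- lever (a joint): angle of the roller lever: 0 raised (0.62 rad above level), 0.60 fully down (0.02 rad above level). Stiff, stays where it is left; about 3 N on the pad moves it. At 0.60 the pad's upper face lies 95 mm in front of the hinge and 8 mm above it; the bay's floor is 19 mm below the hinge
- origin_key_top (a point): centre of the top face of the origin key: round, 18 mm across, in the middle of the four arrow keys, standing 8 mm above the keypad; z axis along the keypad's normal
- origin_key (a joint): how far the origin key is pressed: 0 up, 0.005 fully down; a spring returns it, about 4.5 N holds it fully down
- online_key_top (a point): centre of the top face of the online key: the long key, 36 mm wide (cutter's y) by 14 mm, at the keypad's front edge towards the right, standing 8 mm above the keypad when out
- online_key (a joint): how far the online key is pushed in: 0 out, 0.005 fully in; about 3 N moves it and it stays in
- test_key (a joint): how far the test key is pressed, 0 up to 0.005 down: square key 14 mm, in the front row 56 mm left of the online key's centre; not needed; a light spring returns it
- carriage_top (a point): middle of the top of the black tool carriage on the beam across the sheet (46 mm wide, top 167 mm above the desk); it slides along the beam; stays where it is
- tape_roll: roll of brown tape lying flat on the desk in front of the cutter, 100 mm across, 25 high; origin at the centre of its underside
- squeegee: flat grey squeegee 100 x 72 x 8 mm with a felt edge, lying on the desk in front of the cutter; origin under its middle
- blade_case: small flat grey case 70 x 22 x 14 mm lying on the flat ledge behind the keypad; origin under its middle
- pen_pot: dark steel pot with three pens, 72 mm across, about 145 high with the pens, on the desk to the right of the cutter; origin at the centre of its underside
- led_driver: white plastic LED driver 194 x 44 x 30 mm on the desk to the robot's right; origin under its middle
- screwdriver: black-handled screwdriver lying on the desk to the robot's right; the origin is on its underside
- arrow_back (a joint): how far this arrow key is pressed, 0 up to 0.005 down: square 14 mm key with a pointer mark, centre 34 mm behind (+x of the cutter) the origin key's centre, 8 mm above the keypad; not needed; a light spring returns it
- arrow_front (a joint): how far this arrow key is pressed, 0 up to 0.005 down: square 14 mm key with a pointer mark, centre 34 mm in front of (-x) the origin key's centre, 8 mm above the keypad; not needed; a light spring returns it
- arrow_left (a joint): how far this arrow key is pressed, 0 up to 0.005 down: square 14 mm key with a pointer mark, centre 34 mm left of (+y) the origin key's centre, 8 mm above the keypad; not needed; a light spring returns it
- arrow_right (a joint): how far this arrow key is pressed, 0 up to 0.005 down: square 14 mm key with a pointer mark, centre 34 mm right of (-y) the origin key's centre, 8 mm above the keypad; not needed; a light spring returns it

How it is judged:
By the outcome, as a careful person would: the job done as asked, in the order asked, and still so for the second after the job is handed in, with the robot touching nothing.
It also fails if it takes over 48 s, if anything falls off the work surface, if the arm or the gripper's body presses on something with over 40 N, if the wrist force passes 120 N, or if a joint passes its speed limit or range.

## Working session

There is one attempt and no reset: what is moved stays moved. The work goes in short steps, Python scripts to look and compute and a tool call to move; the robot and the scene stay as the last step left them, time stands still between calls to the robot, and variables do not carry over. Pictures are saved under pics/ and viewed, and the job is handed in when it is done.

Besides the shell and the picture viewer there is one more tool, called as name(argument=value, ...) on one line, values as JSON. send_rows: Moves the arm, as the interface text tells. Its arguments: {"type":"object","properties":{"commands":{"type":"array"},"newtons":{"type":"number"}},"required":["commands"]}

```bash
mkdir -p pics; python3 - <<'E'
from station import *
import cv2,json
s=state();print(s, nose_length if not callable(nose_length) else nose_length())
for n in("side","top","wrist"):
    c=camera(n);cv2.imwrite(f"pics/{n}0.png",c["image"][:,:,::-1]);print(n,c["fx"],c["fy"],c["cx"],c["cy"],c["position"],c["rotation"])
E
```

```text
{'t': 0.0, 'joint_positions': array([70.04403006, 35.28837001, -0.72324681, 81.64401699,  0.46323642,
       63.21848981, -2.31574293]), 'joint_vel': array([ 0.00949755, -0.00647879,  0.0075175 , -0.04229656,  0.0220715 ,
       -0.08625425, -0.06313183]), 'joint_efforts': array([-4.94725027e-04, -4.69209695e+01,  2.59026373e-01, -1.71031541e+01,
        9.88894491e-03,  9.70935042e-03,  3.88813461e-06]), 'tool_pos': array([ 0.20535167, -0.61590638,  0.23813248]), 'tcp_rot': array([[ 3.16316906e-01, -9.48653211e-01, -8.36743034e-04],
       [-9.48650062e-01, -3.16318012e-01,  2.44433065e-03],
       [-2.58349901e-03,  2.05932239e-05, -9.99996663e-01]]), 'wrist_force': array([ 0.0447487 ,  0.62992346, -0.40251703]), 'ft_torque': array([0.04070807, 0.05441759, 0.02405258]), 'finger_gap': 0.998632136135299} 0.008
side 418.80780060556873 418.80780060556873 314.28516974607015 201.11845191701346 [ 0.47914696 -0.88340373  0.9652951 ] [[ 0.98968998 -0.1119206   0.08937292]
 [-0.14306213 -0.74262608  0.65424746]
 [-0.0068531  -0.66028804 -0.75098119]]
top 461.32780829224123 461.32780829224123 310.7885350289521 202.4586674707238 [ 0.33282986 -0.14074404  1.25891071] [[ 0.07053797 -0.97544684  0.20863333]
 [-0.99750837 -0.06872591  0.01593104]
 [-0.00120136 -0.20923723 -0.97786417]]
wrist 327.74666050351505 327.74666050351505 313.6519615196838 202.91030305386178 [ 0.28175563 -0.59188218  0.37243458] [[ 0.3159274  -0.90211819 -0.29389225]
 [-0.94877917 -0.30130905 -0.09503131]
 [-0.00282292  0.30886184 -0.95110273]]
```

View pics/side0.png

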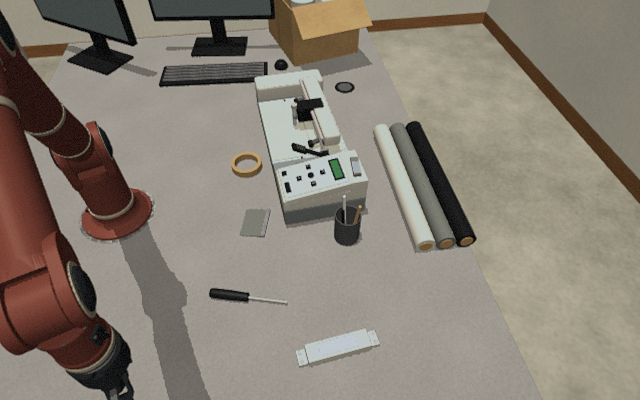

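View pics/top0.png

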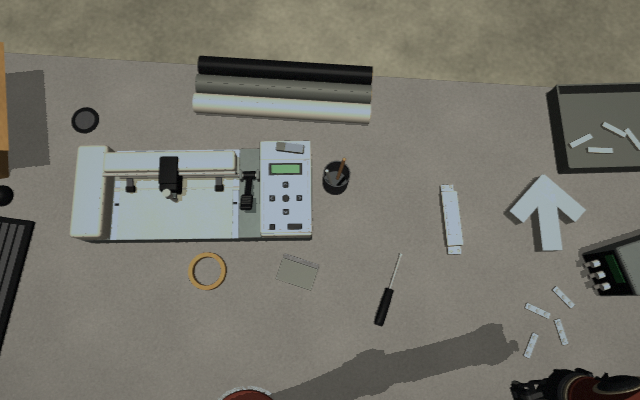

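View pics/wrist0.png

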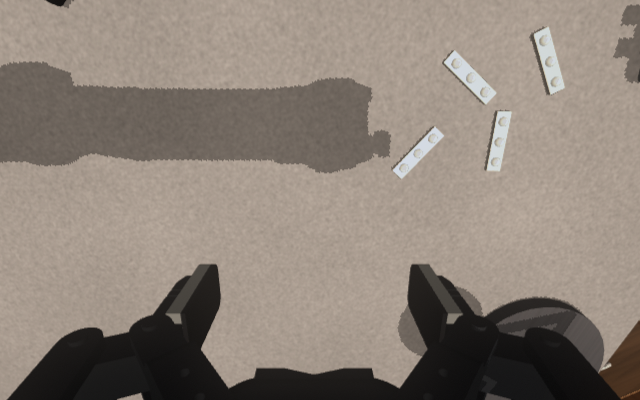

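The top view shows the cutter at about (75-312, 140-240), with the origin key near (285,198), the online key near (295,227) and the lever pad near (246,200). I'll zoom in.

```bash
python3 - <<'E'
import cv2
a=cv2.imread("pics/top0.png")[130:250,225:325];cv2.imwrite("pics/topz.png",cv2.resize(a,None,fx=5,fy=5,interpolation=cv2.INTER_CUBIC))
a=cv2.imread("pics/side0.png")[130:230,255:375];cv2.imwrite("pics/sidez.png",cv2.resize(a,None,fx=6,fy=6,interpolation=cv2.INTER_CUBIC))
E
```

```text
(no output)
```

View pics/topz.png

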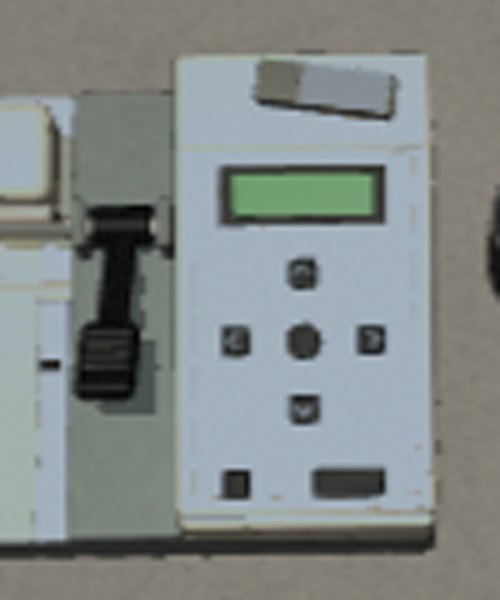

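View pics/sidez.png

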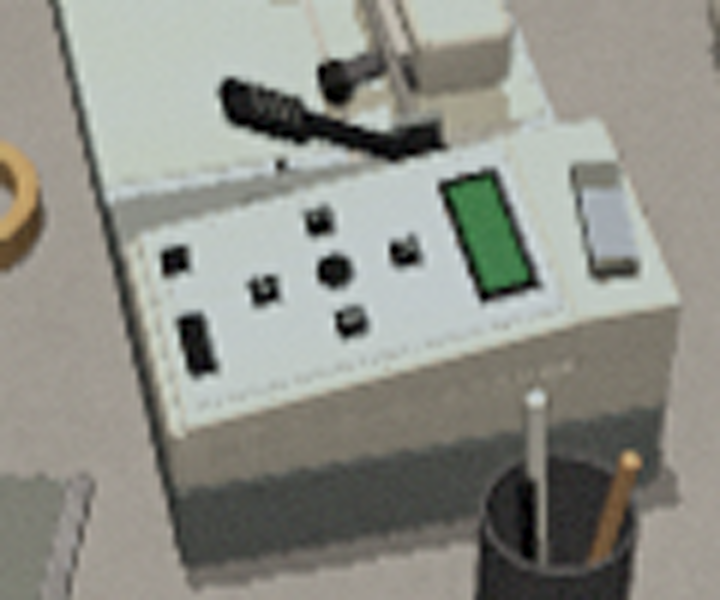

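```bash
cat > fit.py <<'E'
import numpy as np,json
from scipy.optimize import least_squares
C={"top":(461.3278,461.3278,310.7885,202.4587,[0.33282986,-0.14074404,1.25891071],[[0.07053797,-0.97544684,0.20863333],[-0.99750837,-0.06872591,0.01593104],[-0.00120136,-0.20923723,-0.97786417]]),
"side":(418.8078,418.8078,314.2852,201.1185,[0.47914696,-0.88340373,0.9652951],[[0.98968998,-0.1119206,0.08937292],[-0.14306213,-0.74262608,0.65424746],[-0.0068531,-0.66028804,-0.75098119]])}
def proj(n,p):
    fx,fy,cx,cy,t,R=C[n];q=np.array(R).T@(p-np.array(t));return np.array([fx*q[0]/q[2]+cx,fy*q[1]/q[2]+cy])
T={"o":(303,341),"b":(303,273),"f":(304,409),"l":(236,341),"r":(371,340),"on":(349,483),"te":(236,484),"pad":(107,356)}
S={"o":(335,271),"b":(405,252),"f":(264,290),"l":(319,221),"r":(351,322),"on":(197,344),"te":(175,261),"pad":(262,106)}
def tp(k):return (np.array(T[k])+.5)/5-.5+[225,130]
def sp(k):return (np.array(S[k])+.5)/6-.5+[255,130]
def world(p):
    yaw=p[0];Rz=np.array([[np.cos(yaw),-np.sin(yaw),0],[np.sin(yaw),np.cos(yaw),0],[0,0,1]])
    ex=Rz@[np.cos(.14),0,np.sin(.14)];ey=Rz@[0,1,0]
    o=p[1:4];d=.034
    on=o+ex*p[4]+ey*p[5]
    return {"o":o,"b":o+d*ex,"f":o-d*ex,"l":o+d*ey,"r":o-d*ey,"on":on,"te":on+.056*ey,"pad":p[6:9]}
def res(p):
    W=world(p);r=[]
    for k in W:
        r+=list(proj("top",W[k])-tp(k)); r+=list(proj("side",W[k])-sp(k)-0*p[0])
    return np.array(r)
if __name__=="__main__":
    s=least_squares(res,[0,.4,-.1,.13,-.06,-.02,.4,0,.15]);np.set_printoptions(precision=4,suppress=True)
    print(np.abs(s.fun).max(),np.reshape(s.fun,(-1,4)).round(2));print("yaw",s.x[0]);W=world(s.x)
    for k in W:print(k,W[k])
    # hinge from both
    h=least_squares(lambda h:np.r_[proj("top",h)-((np.array([121,226])+.5)/5-.5+[225,130]),proj("side",h)-((np.array([412,138])+.5)/6-.5+[255,130])],[.4,0,.1]);print("hinge",h.x,h.fun)
    yaw=s.x[0]
    pd=W["pad"]; a=.62; dx,dz=-.095*np.cos(a)-.006*np.sin(a)*1, .095*np.sin(a)+.006*np.cos(a)
    dx=-.095*np.cos(a)+.006*np.sin(a)
    hh=pd-[dx*np.cos(yaw),dx*np.sin(yaw),dz];print("hinge from pad",hh)
    print("pad down",hh+[-.095*np.cos(yaw),-.095*np.sin(yaw),.008])
E
python3 fit.py
```

```text
0.37506441359687415 [[ 0.07 -0.17 -0.17  0.03]
 [-0.03 -0.07 -0.17  0.04]
 [-0.03 -0.22 -0.04  0.02]
 [-0.1  -0.02 -0.09  0.15]
 [ 0.04 -0.12 -0.16  0.05]
 [-0.06 -0.22 -0.27  0.08]
 [ 0.09 -0.17 -0.16 -0.01]
 [ 0.01  0.33  0.38 -0.13]]
yaw 0.08161515759473427
o [ 0.5813 -0.0577  0.1313]
b [ 0.6148 -0.055   0.1361]
f [ 0.5477 -0.0605  0.1266]
l [ 0.5785 -0.0238  0.1313]
r [ 0.584  -0.0916  0.1313]
on [ 0.5128 -0.0855  0.1214]
te [ 0.5082 -0.0297  0.1214]
pad [0.5604 0.0356 0.1555]
hinge [0.6356 0.0409 0.1201] [ 0.0073  0.4728  0.519  -0.192 ]
hinge from pad [0.634  0.0417 0.0954]
pad down [0.5393 0.0339 0.1034]
```

```bash
cat > d.py <<'E'
import sys,numpy as np
from station import state
np.set_printoptions(precision=4,suppress=True)
s=state();R=s["tcp_rot"];p=s["tool_pos"]
print("t",s["t"],"tip",p+R[:,2]*.008,"F",s["wrist_force"],"gap",s["finger_gap"],"xang",np.degrees(np.arctan2(R[1,0],R[0,0])))
if len(sys.argv)>3:
    g=np.array([float(v) for v in sys.argv[1:4]]) # desired TIP
    print("units",R.T@(g-(p+R[:,2]*.008))/.025)
E
python3 d.py .560 .0357 .20
```

```text
t 0.15 tip [ 0.2054 -0.6161  0.2304] F [-0.3533 -0.5874  0.4728] gap 1.0010247883211538 xang -71.55898186692885
units [-20.2431 -21.7035   1.2546]
```

send_rows(commands=[1,-0.6,-0.65,0,0,1,-1.8,-1.95,0,0.1,1,-3.2,-3.4,0,0.3,1,-4.6,-4.9,0,0.5,1,-6,-6.4,0,0.7,1,-7.4,-7.9,0,0.8,1,-8.8,-9.4,0,0.9,1,-10.2,-10.9,0,1.0,1,-11.6,-12.4,0,1.1,1,-13,-13.9,0,1.2,1,-14.4,-15.4,0,1.3,1,-15.8,-16.9,0,1.38,1,-17.2,-18.4,0,1.38,1,-18.6,-19.9,0,1.38,1,-19.6,-21,0,1.38,1,-20.1,-21.6,0,1.38,1,-20.24,-21.7,0,1.38,1,-20.24,-21.7,0.4,1.38,1,-20.24,-21.7,0.4,1.38], newtons=40)

```text
t: 2.52
tool_pos: [0.5588, 0.0328, 0.2282]
tcp_rot: [[0.078, -0.997, -0.003], [-0.997, -0.078, -0.001], [0.001, 0.003, -1.0]]
wrist_force: [0.7, 0.0, 0.1]
finger_gap: 0.002
```

```bash
python3 d.py .558 .0355 .166; python3 - <<'E'
from station import *
import cv2
for n in("side","wrist"):
    c=camera(n);cv2.imwrite(f"pics/{n}1.png",c["image"][:,:,::-1])
    print(n,repr(c["position"]),repr(c["rotation"]))
a=cv2.imread("pics/side1.png")[110:230,225:375];cv2.imwrite("pics/side1z.png",cv2.resize(a,None,fx=5,fy=5,interpolation=cv2.INTER_CUBIC))
E
```

```text
t 2.525 tip [0.5588 0.0328 0.2202] F [0.6994 0.0232 0.0898] gap 0.0024545314267183566 xang -85.52278903247095
units [-0.1112  0.0171  2.1671]
side array([ 0.47914696, -0.88340373,  0.9652951 ]) array([[ 0.98968998, -0.1119206 ,  0.08937292],
       [-0.14306213, -0.74262608,  0.65424746],
       [-0.0068531 , -0.66028804, -0.75098119]])
wrist array([0.63966877, 0.03881498, 0.36276508]) array([[ 7.78250515e-02, -9.47592877e-01, -3.09856420e-01],
       [-9.96966977e-01, -7.38682835e-02, -2.45015001e-02],
       [ 3.28885058e-04,  3.10823449e-01, -9.50467609e-01]])
```

View pics/side1z.png

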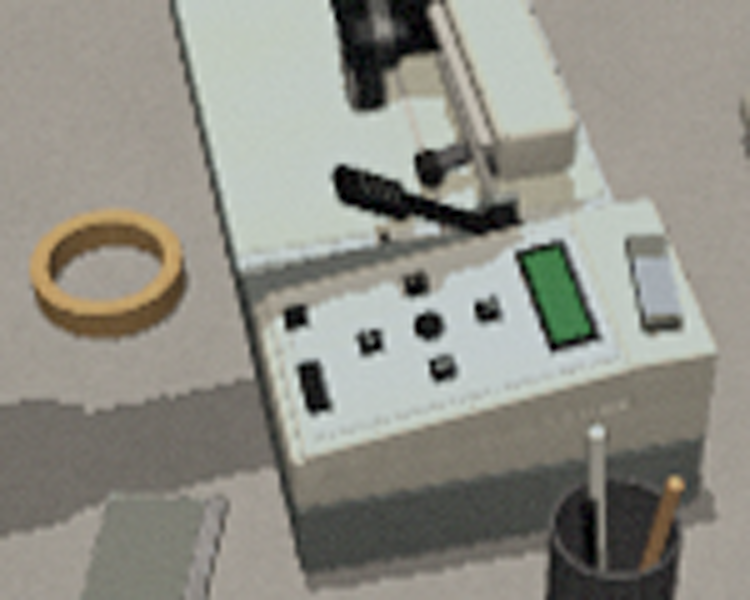

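View pics/wrist1.png

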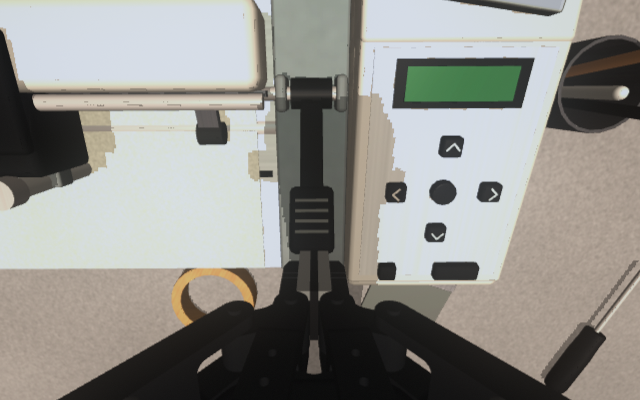

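```bash
cat > w.py <<'E'
from fit import *
C["w"]=(327.7467,327.7467,313.652,202.9103,[0.63966877,0.03881498,0.36276508],[[ 7.78250515e-02,-9.47592877e-01,-3.09856420e-01],[-9.96966977e-01,-7.38682835e-02,-2.45015001e-02],[3.28885058e-04,3.10823449e-01,-9.50467609e-01]])
Wp={"o":(443,192),"b":(451,146.5),"f":(435,232),"l":(396.5,192),"r":(490,192),"on":(455,270),"te":(387,271),"pad":(311,218)}
s0=least_squares(res,[0,.4,-.1,.13,-.06,-.02,.4,0,.15]).x
W=world(s0)
for k in W:print(k,proj("w",W[k])-Wp[k])
def r2(p):
    W=world(p);return np.r_[res(p),np.concatenate([proj("w",W[k])-Wp[k] for k in W])]
s=least_squares(r2,s0,loss="soft_l1");W=world(s.x);np.set_printoptions(precision=4,suppress=True)
print(s.x[0])
for k in W:print(k,W[k],proj("w",W[k])-Wp[k])
for z in(.09,.1,.11):print(z,proj("w",np.array([.634,.0417,z])))
E
python3 w.py
```

```text
o [-4.45111309 -1.98182677]
b [-4.33543474 -1.71115065]
f [-3.61518541 -2.05587935]
l [-4.30690503 -1.81208838]
r [-5.08429438 -2.15160555]
on [-3.8825487  -1.49060623]
te [-3.4260731  -2.25689259]
pad [-1.89549458  1.01657025]
0.08226340588103075
o [ 0.5808 -0.0598  0.1343] [-0.2627 -0.0374]
b [ 0.6143 -0.0571  0.139 ] [ 0.1966 -0.1611]
f [ 0.5472 -0.0626  0.1295] [0.2802 0.182 ]
l [ 0.578  -0.0259  0.1343] [-0.6256  0.1631]
r [ 0.5836 -0.0937  0.1343] [-0.3858 -0.238 ]
on [ 0.5128 -0.0875  0.1244] [-0.0203  0.4437]
te [ 0.5082 -0.0317  0.1244] [-0.2773 -0.2812]
pad [0.5612 0.0345 0.1555] [-0.1648  0.1164]
0.09 [309.3725 102.9018]
0.1 [309.2151 103.1729]
0.11 [309.0452 103.4653]
```

send_rows(commands=[1,-0.07,0,0.8,0,1,-0.07,0,1.6,0,1,-0.07,0,2.0,0,1,-0.07,0.05,2.3,0,1,-0.07,0.1,2.6,0,1,-0.07,0.15,2.9,0,1,-0.07,0.25,3.2,0,1,-0.07,0.35,3.5,0,1,-0.07,0.4,3.8,0,1,-0.07,0.45,4.1,0])

```text
t: 3.88
tool_pos: [0.548, 0.0357, 0.1261]
tcp_rot: [[0.081, -0.997, -0.002], [-0.997, -0.081, -0.0], [0.0, 0.002, -1.0]]
wrist_force: [-2.5, -0.5, 2.0]
finger_gap: -0.001
```

```bash
python3 d.py .543 .0345 .103; python3 - <<'E'
from station import *
import cv2
for n in("side","wrist"):
    c=camera(n);cv2.imwrite(f"pics/{n}2.png",c["image"][:,:,::-1])
a=cv2.imread("pics/side2.png")[110:230,225:375];cv2.imwrite("pics/side2z.png",cv2.resize(a,None,fx=5,fy=5,interpolation=cv2.INTER_CUBIC))
E
```

```text
t 3.875 tip [0.548  0.0357 0.1181] F [-2.5424 -0.5176  2.0433] gap -0.000783073577759615 xang -85.36382540605031
units [0.0319 0.2022 0.6029]
```

View pics/side2z.png

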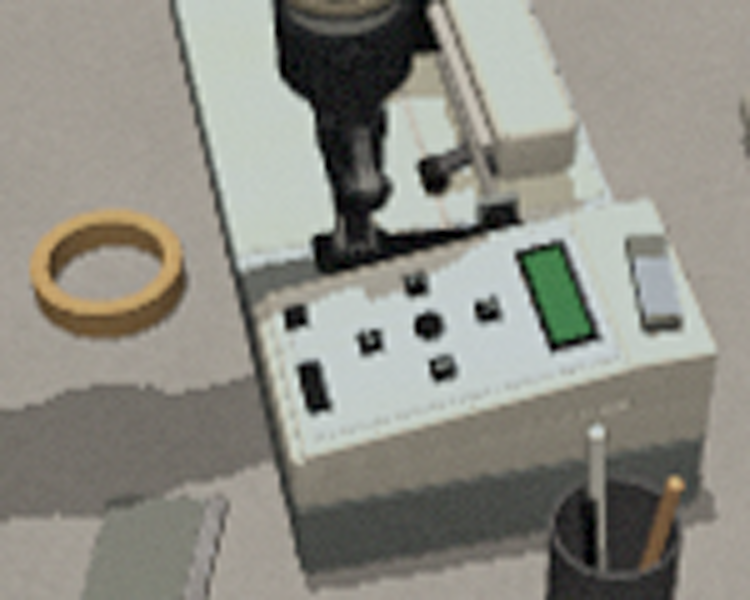

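View pics/wrist2.png

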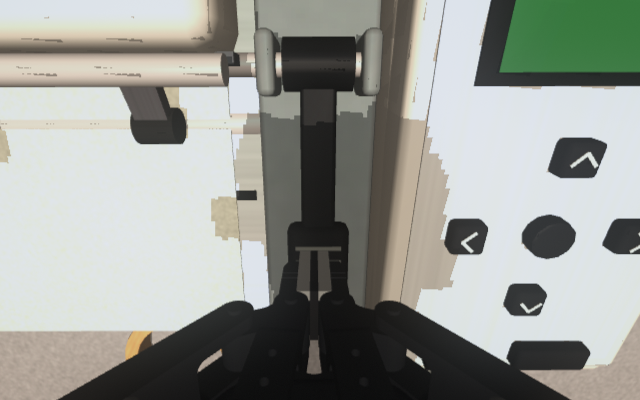

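The lever is moving down, with the fingertips centred on its pad. I'll keep going.

send_rows(commands=[1,0,0.05,0.15,0,1,0,0.1,0.3,0,1,0,0.1,0.4,0,1,0,0.1,0.48,0,1,0,0.1,0.55,0,1,0,0.1,0.55,0])

```text
t: 4.72
tool_pos: [0.5487, 0.036, 0.1208]
tcp_rot: [[0.081, -0.997, 0.008], [-0.997, -0.081, 0.0], [0.0, -0.008, -1.0]]
wrist_force: [-10.1, -0.9, 43.9]
finger_gap: 0.002
```

Force has risen to 44 N at tip z 0.113, so I'll look before pushing more.

```bash
python3 - <<'E'
from station import *
import cv2,numpy as np
np.set_printoptions(precision=5,suppress=True)
for n in("side","wrist"):
    c=camera(n);cv2.imwrite(f"pics/{n}3.png",c["image"][:,:,::-1])
print(c["position"],c["rotation"].tolist(),state()["wrist_force"])
a=cv2.imread("pics/side3.png")[110:200,275:375];cv2.imwrite("pics/side3z.png",cv2.resize(a,None,fx=6,fy=6,interpolation=cv2.INTER_CUBIC))
E
```

```text
[0.62775 0.04166 0.25558] [[0.08023610855269035, -0.9503791284504514, -0.30056892568939814], [-0.996775824134952, -0.07660759515012266, -0.02385859982059932], [-0.0003511472703714538, 0.30151415981852814, -0.9534616343222829]] [-10.39263  -0.52505  43.90029]
```

View pics/side3z.png

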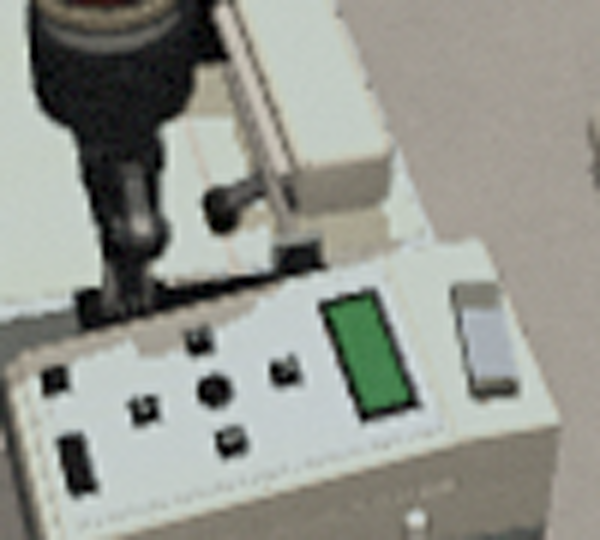

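View pics/wrist3.png

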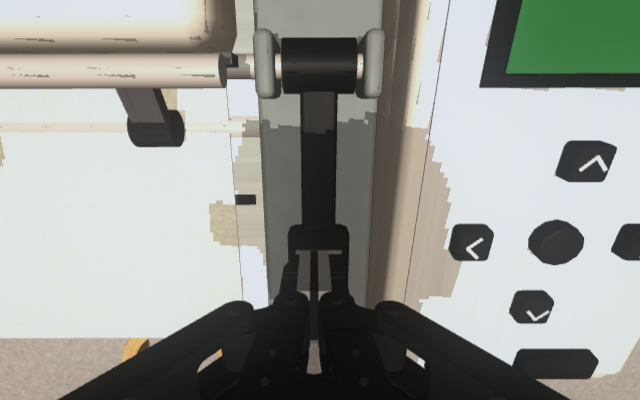

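```bash
cat > h.py <<'E'
from w import *
C["w3"]=C["w"][:4]+([.62775,.04166,.25558],[[0.08023610855269035,-0.9503791284504514,-0.30056892568939814],[-0.996775824134952,-0.07660759515012266,-0.02385859982059932],[-0.0003511472703714538,0.30151415981852814,-0.9534616343222829]])
obs={"w":(312,93),"w3":(318.5,65),"top":(np.array([121,228])+.5)/5-.5+[225,130]}
for names in(["w","w3"],["w","w3","top"]):
    h=least_squares(lambda q:np.concatenate([proj(n,q)-obs[n] for n in names]),[.63,.04,.1]);print(names,h.x,h.fun)
# keys: w vs w3
for k,a,b in(("o",(443,192),(556,242)),("b",(451,146.5),(586,161)),("l",(396.5,192),(471,243))):
    h=least_squares(lambda q:np.r_[proj("w",q)-a,proj("w3",q)-b],[.58,-.05,.13]);print(k,h.x,h.fun)
E
python3 h.py|tail -5
```

```text
['w', 'w3'] [0.6416 0.0406 0.1068] [-0.6888 -0.1589  0.3907  0.0915]
['w', 'w3', 'top'] [0.6415 0.0407 0.1067] [-0.7561 -0.129   0.2618  0.1869  1.0224 -0.7544]
o [ 0.5809 -0.0599  0.1345] [ 0.0531 -0.1292 -0.0297  0.0718]
b [ 0.6146 -0.0565  0.14  ] [ 0.0312 -0.3792 -0.0169  0.1995]
l [ 0.5777 -0.0263  0.1339] [-0.3084  0.496   0.1724 -0.2762]
```

send_rows(commands=[1,0,0,-0.3,0,1,0,0,-0.8,0,1,0,0,-1.6,0,1,0,0,-2.4,0,1,0,0,-3.2,0,1,0,0,-3.8,0,1,0,0,-4,0,1,0,0,-4,0])

```text
t: 5.82
tool_pos: [0.5462, 0.0357, 0.2128]
tcp_rot: [[0.081, -0.997, -0.0], [-0.997, -0.081, 0.0], [-0.0, 0.0, -1.0]]
wrist_force: [-0.1, 0.2, -0.8]
finger_gap: 0.002
```

```bash
python3 d.py .58 -.0598 .16; python3 - <<'E'
from station import *
import cv2,numpy as np
np.set_printoptions(precision=5,suppress=True)
for n in("side","wrist"):
    c=camera(n);cv2.imwrite(f"pics/{n}4.png",c["image"][:,:,::-1])
print(c["position"],c["rotation"].tolist(),state()["wrist_force"])
a=cv2.imread("pics/side4.png")[130:200,275:375];cv2.imwrite("pics/side4z.png",cv2.resize(a,None,fx=6,fy=6,interpolation=cv2.INTER_CUBIC))
E
```

```text
t 5.825 tip [0.5462 0.0357 0.2048] F [-0.1437  0.2369 -0.8418] gap 0.001657288472584519 xang -85.35998000825361
units [ 3.9153 -1.0401  1.7928]
[0.62619 0.04136 0.34656] [[0.0804837806655086, -0.9475794035554258, -0.3092177792548917], [-0.9967557477490003, -0.07669455424429611, -0.02441156854028748], [-0.0005834201871070103, 0.31017933410659276, -0.9506778846244783]] [-0.35148  0.75921 -0.21365]
```

View pics/side4z.png

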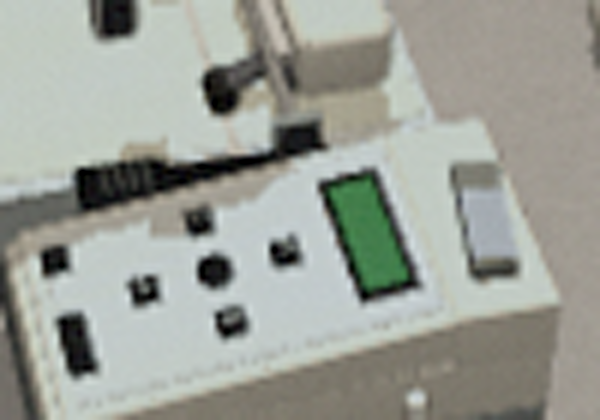

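View pics/wrist4.png

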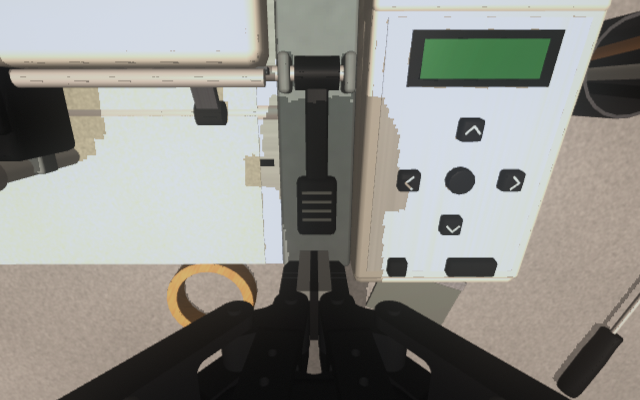

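```bash
cat > l.py <<'E'
from w import *
C["w4"]=C["w"][:4]+([.62619,.04136,.34656],[[0.0804837806655086,-0.9475794035554258,-0.3092177792548917],[-0.9967557477490003,-0.07669455424429611,-0.02441156854028748],[-0.0005834201871070103,0.31017933410659276,-0.9506778846244783]])
H=np.array([.6415,.0407,.1067]);c,s=np.cos(.082),np.sin(.082)
print("hinge w4",proj("w4",H),"obs (318,71)")
for a in(.02,.07,.12,.2,.62):
    L=[]
    for r in(.072,.095,.118):
        d=-r*np.cos(a)+.006*np.sin(a);L.append(H+[d*c,d*s,r*np.sin(a)+.006*np.cos(a)])
    print(a,[proj("w4",q).round(1) for q in L],[((proj("side",q)-[275,130]+.5)*6-.5).round(0) for q in L],L[1])
E
python3 l.py|tail -6
```

```text
hinge w4 [316.6314  72.4988] obs (318,71)
0.02 [array([316.6, 177.9]), array([316.5, 208. ]), array([316.5, 236.4])] [array([166., 167.]), array([121., 174.]), array([ 75., 181.])] [0.547  0.0329 0.1146]
0.07 [array([316.6, 178.4]), array([316.6, 209.4]), array([316.6, 238.9])] [array([167., 162.]), array([121., 167.]), array([ 76., 172.])] [0.5475 0.033  0.1193]
0.12 [array([316.7, 178.7]), array([316.6, 210.6]), array([316.6, 241.2])] [array([168., 156.]), array([123., 160.]), array([ 77., 163.])] [0.5482 0.033  0.124 ]
0.2 [array([316.7, 178.7]), array([316.7, 211.8]), array([316.7, 244.1])] [array([170., 147.]), array([125., 148.]), array([ 80., 148.])] [0.5499 0.0332 0.1315]
0.62 [array([317.1, 166.2]), array([317.3, 202.9]), array([317.5, 242.3])] [array([198., 102.]), array([159.,  87.]), array([120.,  72.])] [0.5679 0.0347 0.1668]
```

Wrist and side views both match the lever fully down, at 0.02 rad. Next is the origin key.

send_rows(commands=[1,0.5,-0.15,0,0,1,1.4,-0.4,0,0,1,2.3,-0.6,0,0,1,3.2,-0.85,0,0,1,3.8,-1.03,0,0,1,3.92,-1.05,0,0,1,3.92,-1.05,0.6,0,1,3.92,-1.05,1.2,0,1,3.92,-1.05,1.7,0,1,3.92,-1.05,1.9,0,1,3.92,-1.05,1.9,0])

```text
t: 7.3
tool_pos: [0.5803, -0.0597, 0.1651]
tcp_rot: [[0.081, -0.997, -0.001], [-0.997, -0.081, 0.0], [-0.0, 0.001, -1.0]]
wrist_force: [0.4, -0.9, -0.3]
finger_gap: -0.001
```

```bash
python3 d.py .58 -.0598 .14; python3 - <<'E'
from station import *
import cv2,numpy as np
for n in("side","wrist"):
    c=camera(n);cv2.imwrite(f"pics/{n}5.png",c["image"][:,:,::-1])
a=cv2.imread("pics/side5.png")[130:200,275:375];cv2.imwrite("pics/side5z.png",cv2.resize(a,None,fx=6,fy=6,interpolation=cv2.INTER_CUBIC))
E
```

```text
t 7.3 tip [ 0.5803 -0.0597  0.1571] F [ 0.4461 -0.9451 -0.2784] gap -0.0010152629973457802 xang -85.3472251267821
units [0.0021 0.0103 0.6843]
```

View pics/side5z.png

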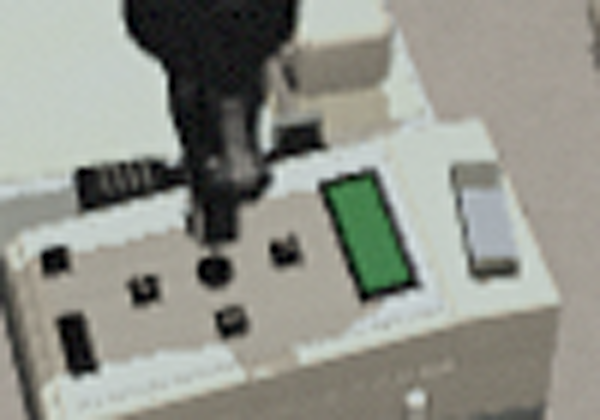

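View pics/wrist5.png

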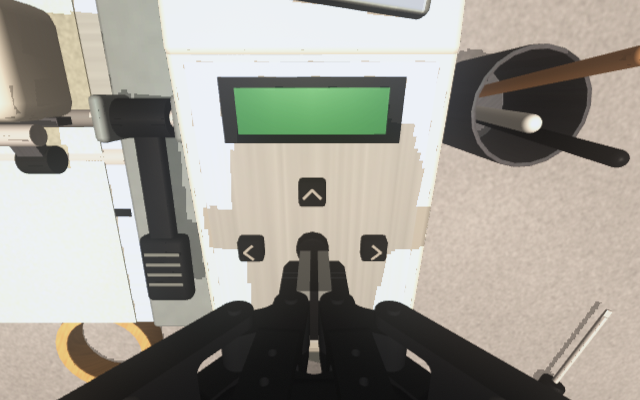

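send_rows(commands=[1,0,0,0.4,0,1,0,0,0.7,0,1,0,0,0.8,0,1,0,0,0.86,0,1,0,0,0.92,0,1,0,0,0.92,0])

```text
t: 8.15
tool_pos: [0.5808, -0.0598, 0.143]
tcp_rot: [[0.081, -0.997, 0.001], [-0.997, -0.081, 0.0], [0.0, -0.001, -1.0]]
wrist_force: [-0.4, 0.6, 4.4]
finger_gap: 0.001
```

send_rows(commands=[1,0,0,0.08,0,1,0,0,0.16,0,1,0,0,0.24,0,1,0,0,0.24,0])

```text
t: 8.65
tool_pos: [0.5811, -0.0599, 0.142]
tcp_rot: [[0.081, -0.997, 0.003], [-0.997, -0.081, -0.0], [0.001, -0.003, -1.0]]
wrist_force: [-8.7, 0.7, 29.0]
finger_gap: 0.002
```

```bash
python3 d.py; python3 - <<'E'
from station import *
import cv2,numpy as np
for n in("side","wrist"):
    c=camera(n);cv2.imwrite(f"pics/{n}6.png",c["image"][:,:,::-1])
a=cv2.imread("pics/side6.png")[130:200,275:375];cv2.imwrite("pics/side6z.png",cv2.resize(a,None,fx=6,fy=6,interpolation=cv2.INTER_CUBIC))
a=cv2.imread("pics/wrist6.png")[150:400,160:480];cv2.imwrite("pics/wrist6z.png",cv2.resize(a,None,fx=2.4,fy=2.4,interpolation=cv2.INTER_CUBIC))
E
```

```text
t 8.65 tip [ 0.5811 -0.0599  0.134 ] F [-8.6696  0.6569 28.9808] gap 0.0020808695653415487 xang -85.37199650280688
```

View pics/side6z.png

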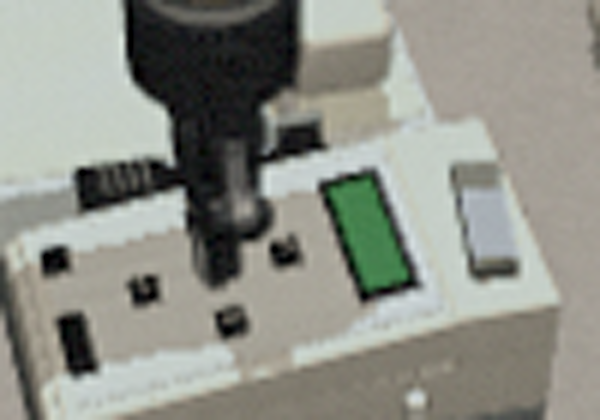

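View pics/wrist6z.png

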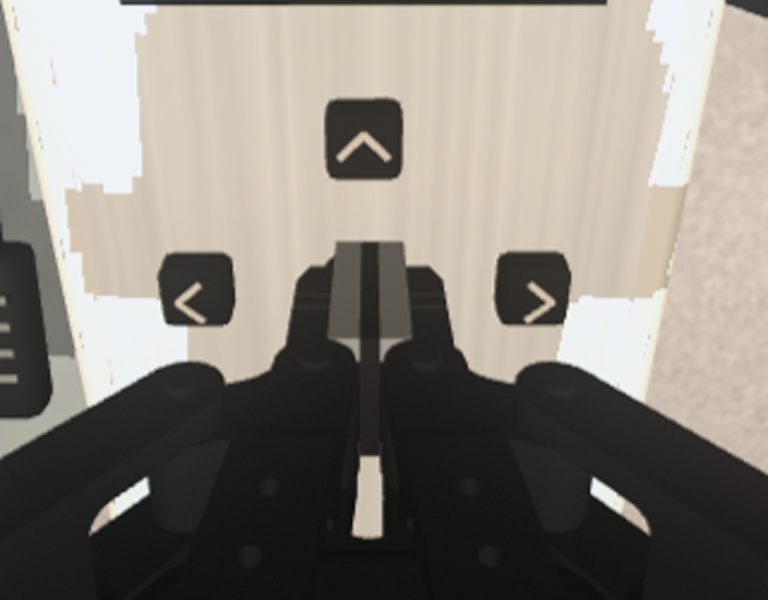

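send_rows(commands=[1,0,0,-0.24,0,1,0,0,-0.5,0,1,0,0,-0.9,0,1,0,0,-1.4,0,1,0,0,-1.8,0,1,0,0,-1.8,0])

```text
t: 9.5
tool_pos: [0.5811, -0.0599, 0.1826]
tcp_rot: [[0.081, -0.997, 0.002], [-0.997, -0.081, -0.0], [0.0, -0.002, -1.0]]
wrist_force: [1.0, 0.7, 0.2]
finger_gap: 0.0
```

```bash
python3 d.py .511 -.0875 .15; python3 - <<'E'
from station import *
import cv2,numpy as np
c=camera("wrist");a=c["image"][:,:,::-1][150:400,160:480];cv2.imwrite("pics/wrist7z.png",cv2.resize(a,None,fx=2.4,fy=2.4,interpolation=cv2.INTER_CUBIC))
E
```

```text
t 9.5 tip [ 0.5811 -0.0599  0.1746] F [0.9577 0.7135 0.1797] gap 5.159386848127636e-05 xang -85.3588920815956
units [0.8718 2.8858 0.9783]
```

View pics/wrist7z.png

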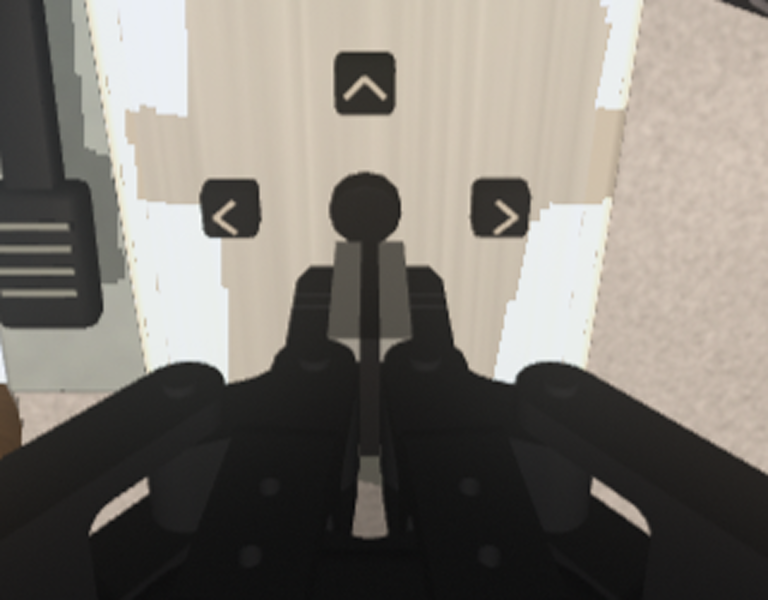

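The origin key has come back up. Moving to the online key.

send_rows(commands=[1,0.2,0.6,0,0,1,0.5,1.5,0,0,1,0.75,2.4,0,0,1,0.87,2.85,0,0,1,0.87,2.89,0.4,0,1,0.87,2.89,0.9,0,1,0.87,2.89,1.1,0,1,0.87,2.89,1.1,0])

```text
t: 10.55
tool_pos: [0.5102, -0.0871, 0.1532]
tcp_rot: [[0.082, -0.997, -0.001], [-0.997, -0.082, 0.0], [-0.001, 0.001, -1.0]]
wrist_force: [0.1, -0.1, 0.3]
finger_gap: 0.003
```

```bash
python3 d.py .511 -.0875 .124; python3 - <<'E'
from station import *
import cv2,numpy as np
for n in("side","wrist"):
    c=camera(n);cv2.imwrite(f"pics/{n}8.png",c["image"][:,:,::-1])
a=cv2.imread("pics/side8.png")[130:200,265:365];cv2.imwrite("pics/side8z.png",cv2.resize(a,None,fx=6,fy=6,interpolation=cv2.INTER_CUBIC))
E
```

```text
t 10.55 tip [ 0.5102 -0.0871  0.1452] F [ 0.1226 -0.1393  0.3239] gap 0.002789447679736388 xang -85.324650809053
units [ 0.021  -0.0313  0.8488]
```

View pics/side8z.png

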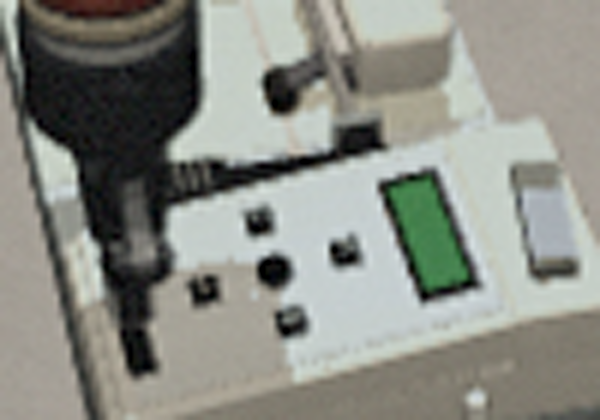

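View pics/wrist8.png

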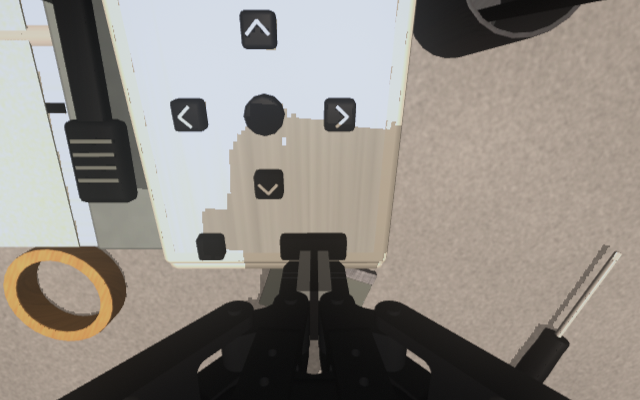

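send_rows(commands=[1,0,-0.05,0.3,0,1,0,-0.05,0.55,0,1,0,-0.05,0.65,0,1,0,-0.05,0.75,0,1,0,-0.05,0.85,0,1,0,-0.05,0.93,0,1,0,-0.05,0.93,0])

```text
t: 11.52
tool_pos: [0.5118, -0.0872, 0.1325]
tcp_rot: [[0.081, -0.997, 0.001], [-0.997, -0.081, -0.0], [0.0, -0.001, -1.0]]
wrist_force: [-3.7, -0.1, 12.3]
finger_gap: -0.0
```

send_rows(commands=[1,0,0,0.08,0,1,0,0,0.16,0,1,0,0,0.2,0,1,0,0,0.2,0])

```text
t: 12.02
tool_pos: [0.5119, -0.0872, 0.1319]
tcp_rot: [[0.081, -0.997, 0.003], [-0.997, -0.081, -0.001], [0.001, -0.003, -1.0]]
wrist_force: [-11.0, 2.4, 40.6]
finger_gap: -0.001
```

send_rows(commands=[1,0,0,-0.3,0,1,0,0,-0.6,0,1,0,0,-1.2,0,1,0,0,-2,0,1,0,0,-3,0,1,0,0.4,-4,0,1,0,1,-4.5,0,1,0,1,-4.5,0])

```text
t: 13.02
tool_pos: [0.4855, -0.0897, 0.2389]
tcp_rot: [[0.08, -0.997, 0.0], [-0.997, -0.08, -0.0], [0.0, -0.0, -1.0]]
wrist_force: [-0.1, -1.2, 0.0]
finger_gap: -0.001
```

```bash
python3 d.py; python3 - <<'E'
from station import *
import cv2,numpy as np
ims=[]
for n in("side","wrist","top"):
    c=camera(n);cv2.imwrite(f"pics/{n}9.png",c["image"][:,:,::-1])
    if n=="wrist":print(c["position"],c["rotation"].tolist())
a=cv2.imread("pics/side9.png")[130:230,255:375];cv2.imwrite("pics/side9z.png",cv2.resize(a,None,fx=6,fy=6,interpolation=cv2.INTER_CUBIC))
E
```

```text
t 13.025 tip [ 0.4856 -0.0897  0.2309] F [-0.1349 -1.1519  0.0445] gap -0.0008773833640231479 xang -85.4105061874461
[ 0.56600493 -0.08379858  0.37239343] [[0.07998061291871966, -0.9479420592155332, -0.30823522499441447], [-0.996796258058967, -0.07623653225323922, -0.024191136179164574], [-0.0005669892274305107, 0.30918254077520635, -0.9510025420591686]]
```

View pics/side9z.png

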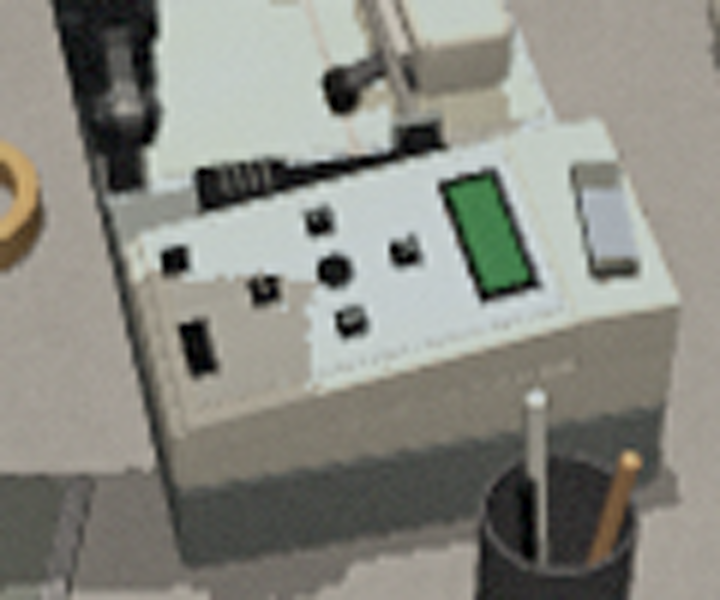

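View pics/wrist9.png

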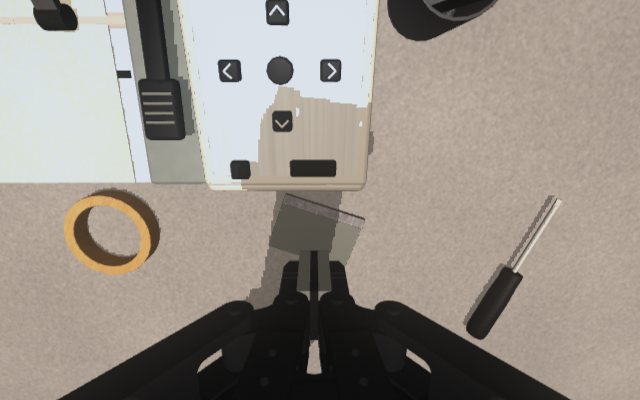

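View pics/top9.png

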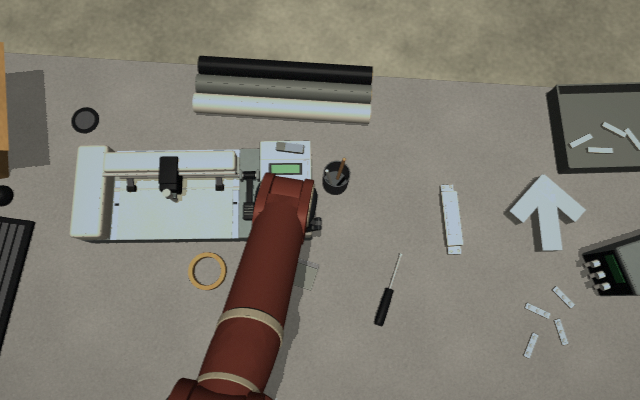

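```bash
python3 - <<'E'
import cv2,numpy as np
f=lambda n:cv2.resize(cv2.imread(n)[165:200,278:300],None,fx=16,fy=16,interpolation=cv2.INTER_NEAREST)
cv2.imwrite("pics/cmp.png",np.hstack([f("pics/side0.png"),f("pics/side9.png")]))
a=cv2.imread("pics/wrist9.png")[40:200,200:400];b=cv2.imread("pics/wrist1.png")[130:290,360:560]
cv2.imwrite("pics/cmpw.png",cv2.resize(np.hstack([b,a]),None,fx=2,fy=2,interpolation=cv2.INTER_CUBIC))
E
cat > k.py <<'E'
from w import *
C["w9"]=C["w"][:4]+([0.56600493,-0.08379858,0.37239343],[[0.07998061291871966,-0.9479420592155332,-0.30823522499441447],[-0.996796258058967,-0.07623653225323922,-0.024191136179164574],[-0.0005669892274305107,0.30918254077520635,-0.9510025420591686]])
n=np.array([-.14,-.01,.99])
for k in("o","f","te","on"):print(k,proj("w9",W[k]),proj("w9",W[k]-.005*n),(proj("side",W[k])),(proj("side",W[k]-.005*n)))
E
python3 k.py|tail -4
```

```text
o [280.2077  70.4224] [280.8858  69.8671] [310.1635 174.579 ] [310.4332 175.788 ]
f [282.4264 121.1731] [283.0211 119.7055] [298.4332 177.7497] [298.7412 178.9497]
te [240.3737 169.2861] [241.6661 167.0697] [283.5983 172.8076] [283.9483 174.0028]
on [313.0938 169.1378] [313.115  166.9234] [287.1849 186.7617] [287.534  187.9482]
```

View pics/cmp.png

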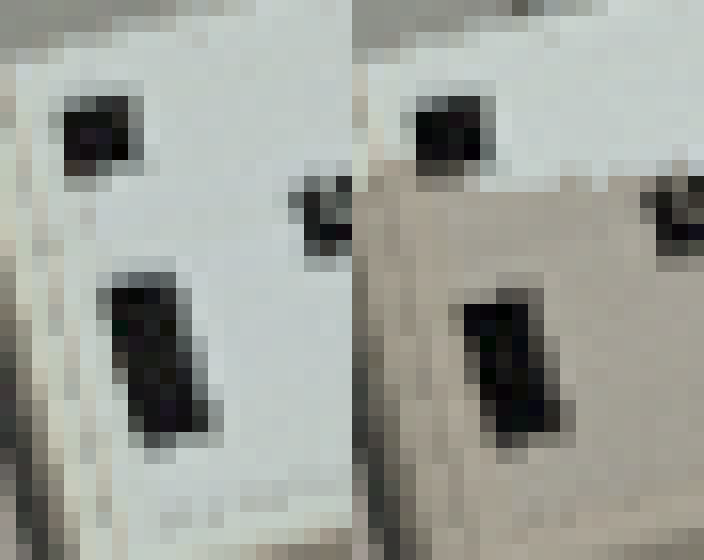

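View pics/cmpw.png

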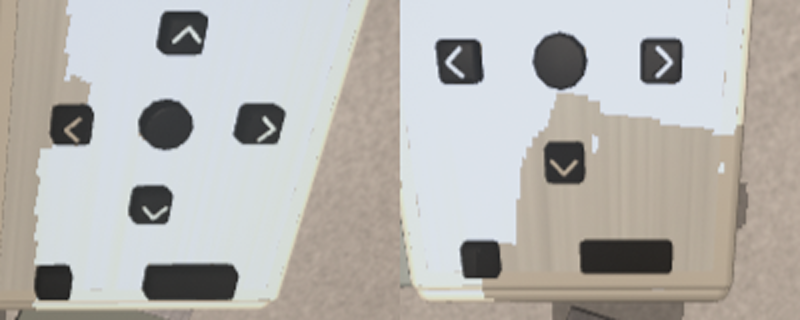

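The online key's top edge has dropped about 1 px, against 1.2 px expected when it is fully in, and the test key hasn't moved. Nothing is touching the robot, so I'm handing in.

```bash
python3 -c "
from station import *
print(hand_in())"
```

```text
the job is handed in; nothing more can be done
None
```

All three steps are done in the order asked, with the fingers shut. I handed the job in at about 13 s, with the arm clear above the cutter; no verdict is reported.

| Step | Fingertip force at the stop | Check afterwards |
|---|---|---|
| Roller lever pushed down | 44 N | Side and wrist pictures match 0.02 rad above level, which is fully down |
| Origin key pressed and released | 29 N (4.4 N about 1 mm higher) | Wrist picture shows it back up |
| Online key pushed in | 41 N | Still in once released: top edge about 1 px lower in the side view, 1.2 px expected |

- **Nothing else disturbed:** in the last pictures the arrow and test keys are up. The carriage and the loose things show no movement, but the arm partly hid the squeegee in the last top view.
- **Disagreements:** the stops came at heights a few millimetres different from my first picture estimates. I therefore judged full travel by the force rising at the stop. The online key's travel in the pictures is close to the limit of what a pixel can show. In the wrist picture it fell about midway between the out and in positions.

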